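# Lock a T-slot stop into the fixture rail

## Task

Take the loose T-foot stop from its stand and lower its foot into the slot of the rail, between the two black scribed marks; the rail is not bolted exactly on the plate's centreline, so feel for the slot. Press the stop down against the spring leaf in the slot, give it a quarter turn so that its foot catches under both lips, and let go, so that it stands locked crosswise like the stop already fitted. Press gently, never harder than about 40 N, and leave the other things on the bench where they are.

Things in the scene. Friction and masses are not known exactly. Their poses are not given: they have to be found in the camera images.
- stop_mid (a point): Loose steel stop, 56 mm tall, 70 g. Point on its axis, half-way up (28 mm above its underside); z up, x along foot and grip bar. Foot 24 (x) x 9 (y) x 5 mm thick; above it a round shank 8.6 mm thick; from 25 mm up a 15 mm washer; from 28 to 56 mm up the dark grip bar, 30 (x) x 12 (y) mm, to be pinched across its 12 mm.
- stop: The same stop; origin at the centre of its underside.
- stand: Grey stand of the stop, 90 (x) x 60 x 16 mm, fixed; origin under its centre. In the middle of its top a pocket 6 mm deep, in which the stop's foot stands loosely (1.5 mm play), its x along the stand's x, its underside 10 mm above the bench.
- fixture: Fixed base plate 250 (x) x 110 x 10 mm, origin under its centre. On it, along x, an aluminium rail 220 x 40 x 30 mm (top 40 mm above the bench), bolted through slotted holes: parallel to x, but its centre up to 8 mm to either side (y) of the plate's, unmeasured, and firmly fixed there. A finished stop like the loose one stands locked in it at x = +72 mm, top 87 mm up.
- station (a point): On the plate's centreline (not the slot's), midway between the scribed marks (20 mm to either side along x), at the height of the rail's top face; x along the rail, y across, z up. The slot in the rail: mouth 12 mm wide between lips 4.5 mm thick, under them a channel 30 mm wide with closed ends, 24 mm deep in all below the top face.
- leaf (a joint): Spring leaf all along in the slot, m pressed down: 0 at rest (its top 7 mm below the rail's top face), hard stop at 0.009. It gives from about 4 N, 1.3 N more per mm. The foot turns only with the leaf pressed past 0.0025 (7 N), its top then clear below the lips. Released, the leaf lifts the turned foot against the lips.
- pliers: Bystander: flush cutters, 170 x 55 x 14 mm, lying on the bench; origin under the middle.
- screwdriver: Bystander: small screwdriver, 22 x 178 x 23 mm, lying on the bench; origin under the middle.
- terminal: Bystander: terminal block, 12 x 38 x 11 mm, on the bench; origin under the middle.
- bottle: Bystander: dropper bottle, 55 mm across, 122 mm tall, on the bench; origin under the middle.

How it is judged:
On the way:
1. the foot is in the slot, lengthwise, between the marks, its underside at least 4 mm below the rail's top face (x of stop_mid in the frame of station between -0.02 and 0.02 m and y of stop_mid in the frame of station between -0.0105 and 0.0105 m and z of stop_mid in the frame of station below 0.024 m and angle between the x axis of stop_mid and the x axis of station, either way round below 0.2 rad and angle between stop_mid's own z axis and vertical below 0.15 rad), for 0.1 s.
At the end, for the whole second after the job is handed in: The stop, let go and at rest, stands upright (7 degrees) between the marks (20 mm either side, 10.5 mm off the centreline at most), grip bar across the rail within 15 degrees, foot under the lips: its underside 7.5 to 12.5 mm below the rail's top face (x of stop_mid in the frame of station between -0.02 and 0.02 m and y of stop_mid in the frame of station between -0.0105 and 0.0105 m and z of stop_mid in the frame of station between 0.0155 and 0.0205 m and angle between the x axis of stop_mid and the y axis of station, either way round below 0.26 rad and angle between stop_mid's own z axis and vertical below 0.12 rad and linear speed of stop below 0.02 m/s and contact force between the fingers and stop below 0.2 N); the robot touches nothing.
It fails at once if the stop is pressed on the rail, or on the leaf in it, with more than 40 N (contact force between stop and fixture above 40 N).
It fails at once if a bystander is moved more than 15 mm (distance of any of pliers, screwdriver, terminal, bottle from where it was at the start of the episode above 0.015 m).
It also fails if it takes over 64 s, if anything falls off the work surface, if the arm or the gripper's body presses on something with over 40 N, if the wrist force passes 120 N, or if a joint passes its speed limit or range.

## Robot

A 6-joint arm with a two-finger parallel gripper is mounted at the origin on a cart in front of the work surface, level with it; the furniture and walls round the work are solid. World frame = base frame: x ahead of the robot, y to its left, z up, the work surface at z = 0. Lengths are in m, angles in rad, forces in N, time in s.
With the tool pointing down it reaches from about 0.325 to 0.9 m from the base axis. Payload 6.1 kg.
Tool frame: the origin (TCP) lies at the very end of the fingers, on their centre line; the grasp point (between the pads) lies 19 mm behind it (robot.tcp_to_grasp is the distance from the TCP to the grasp point, in m); z points along the fingers, y is the direction in which the jaws open and shut (so a half turn about z gives the same grasp; the last joint's range is limited). The gripper opens to 87 mm and grips with 3 to 60 N. Pads are 19 mm wide; open, the fingers measure 117 mm over their backs; the gripper's body (75 mm by 190 mm) begins 51 mm behind the grasp point.
Start: joints at [-1.45, 0.22, 1.526, -0, 1.395, -0.126], TCP at [0.153, -0.606, 0.223] pointing down, gripper open.
Joint ranges: [-2.98, 2.98], [-0.91, 2.08], [0.09, 2.57], [-1.24, 4.39], [0.2, 2.65], [-2.68, 2.68]. Speed limits (rad/s): [2.57, 2.57, 3.01, 3.14, 3.14, 3.14].

## Interface

Orientations are given as a rotation vector (axis times angle).
In Python, from cell import get_obs, cams, robot gives the robot as it stands. The module is installed in compiled form; this text tells all that it offers.
- The arm moves only by the tool send_rows, never from a script. Its argument "commands" is a list of rows, each an object with "slide": the shift along the world's x, y, z in cm, a list of three; "turn": the turn, a rotation vector about the world's x, y, z in degrees, a list of three. A call has 1 to 12 rows; each row shifts and turns the commanded pose from where the row before left it; what a row does not reach is not made up. A row lasts 1/12 s, in which the tool goes at most 41.7 mm and 7.16 degrees, less where a joint would pass 70% of its speed; a pose out of reach is approached as far as the arm can. A call with a gripper value outside its range is refused whole. "claw" is the gripper's target within -1 to 1 (fully open at 1, half-way at 0, shut at -1), set as the call begins (left out, the last holds). The fingers move at their own pace and stop on an object; "grip_force" is the grip in N (left out, the last holds). Time passes only in rows, so rows that do not move let the fingers close. It gives the time, the measured TCP pose, the force and the opening at its end, in the units of the state.
- get_obs(): the state, without advancing time (a new reading comes with each control period).
- cams.grab_frame(name): name is "scene" or "top" or "wrist"; returns the picture (400x640x3 uint8, red, green, blue); there is no depth.
- cams.calibration(name): a dict with "fovy" (degrees; the focal length in pixels is half the picture's height over the tangent of half this angle, whatever the lens; pixels are square), "cx", "cy" (the principal point, pixels), "extrinsics" (4x4, takes a point from camera to world coordinates); the wrist camera has in their place "T_tool_cam" (4x4, takes a point from camera to tool coordinates, whose origin is the TCP and whose axes are the flange's). Camera axes: x right, y down, z forward; pixel columns grow to the right and rows downward; lengths in m; the calibration is good to about 2 mm. A picture is of the moment at which its call begins: read the wrist's pose just before it. calibration takes no time and is no camera call.
- robot.sign_off(): hands the job in, once; it reports no verdict.
The state is a dict: "time_s": time; "joint_positions": joint angles; "qd": joint speeds; "tau": joint torques, N m; "position": TCP position; "orientation": TCP orientation; "ft_force": force on the tool from outside, world axes, zero at the start; "torque": the same for the moment, N m; "finger_gap": opening from 0.0 (shut) to 1.0 (fully open).
Only numpy, scipy, OpenCV 4.12 (cv2) and the standard library are available. Lean on these libraries where they do the work, as an engineer would, in place of code of your own. Each camera call takes 0.05 s, during which the arm holds its last target. There are 200 camera calls.

## Working session

There is one attempt and no reset: what is moved stays moved. The work goes in short steps, Python scripts to look and compute and a tool call to move; the robot and the scene stay as the last step left them, time stands still between calls to the robot, and variables do not carry over. Pictures are saved under pics/ and viewed, about 8 in all and at most 12, crops included, and the job is handed in when it is done.

Besides the shell and the picture viewer there is one more tool, called after ">>>" in YAML: its name, and indented under it one key for each argument. send_rows: Moves the arm, as the interface text tells. Its arguments: {"type":"object","properties":{"commands":{"type":"array"},"claw":{"type":"number"},"grip_force":{"type":"number"}},"required":["commands"]}

```bash
mkdir -p pics
cat > h.py <<'E'
import numpy as np, cv2
from cell import get_obs, cams, robot
from scipy.spatial.transform import Rotation as R
def ray(name,u,v,obs=None):
    c=cams.calibration(name); f=200/np.tan(np.radians(c["fovy"])/2)
    d=np.array([(u-c["cx"])/f,(v-c["cy"])/f,1])
    if name=="wrist":
        o=obs or get_obs(); T=np.eye(4); T[:3,:3]=R.from_rotvec(o["orientation"]).as_matrix(); T[:3,3]=o["position"]; T=T@np.array(c["T_tool_cam"])
    else: T=np.array(c["extrinsics"])
    return T[:3,3],T[:3,:3]@d
def onz(name,u,v,z,obs=None):
    p,d=ray(name,u,v,obs); return p+d*(z-p[2])/d[2]
def save(name,fn,im=None):
    im=cams.grab_frame(name) if im is None else im
    cv2.imwrite("pics/"+fn,im[:,:,::-1]); return im
E
python3 - <<'E'
from h import *
np.set_printoptions(precision=4,suppress=True)
a=save("scene","s0.png");b=save("top","t0.png")
for n in("scene","top","wrist"):print(cams.calibration(n))
print(get_obs(),robot.tcp_to_grasp)
E
```

```text
{'fovy': 56.845147261522335, 'cx': 318.3053356470794, 'cy': 205.6395031179728, 'extrinsics': array([[ 0.816 , -0.4577,  0.353 ,  0.259 ],
       [-0.5778, -0.6289,  0.5202, -0.3816],
       [-0.0161, -0.6285, -0.7777,  0.7234],
       [ 0.    ,  0.    ,  0.    ,  1.    ]])}
{'fovy': 55.55280727183593, 'cx': 319.05959723563393, 'cy': 198.46374874165903, 'extrinsics': array([[ 0.0191, -0.984 ,  0.1769,  0.3915],
       [-0.9998, -0.0208, -0.0077,  0.0816],
       [ 0.0112, -0.1767, -0.9842,  0.9041],
       [ 0.    ,  0.    ,  0.    ,  1.    ]])}
{'fovy': 59.6561072177469, 'cx': 314.6197623326233, 'cy': 198.03253234893373, 'T_tool_cam': array([[-0.0003, -0.971 , -0.239 ,  0.0651],
       [ 1.    , -0.0001, -0.0008,  0.0004],
       [ 0.0007, -0.239 ,  0.971 , -0.162 ],
       [ 0.    ,  0.    ,  0.    ,  1.    ]])}
{'time_s': 0.1, 'joint_positions': array([-1.4501,  0.2212,  1.5275, -0.    ,  1.3947, -0.1261]), 'qd': array([-0.0007, -0.0027, -0.0017,  0.0004,  0.0006,  0.0004]), 'tau': array([  0.001 , -49.5946, -38.8518,   0.0702,   0.0515,  -0.0001]), 'position': array([ 0.1526, -0.6055,  0.2215]), 'orientation': array([-3.116 , -0.3864, -0.    ]), 'ft_force': array([-0.0407,  0.087 ,  0.3765]), 'torque': array([-0.0595, -0.032 , -0.0611]), 'finger_gap': 1.0039610950022915} 0.0187
```

View pics/t0.png

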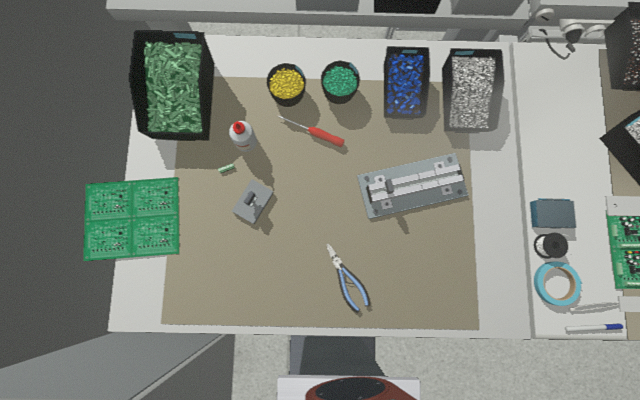

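View pics/s0.png

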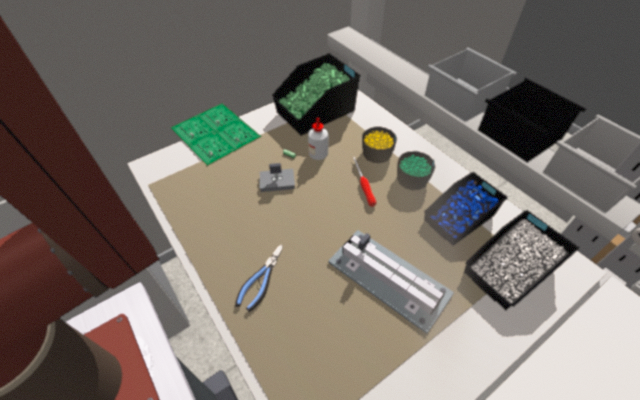

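The top view shows the stand at about (253,201) and the fixture at about (413,186), with the fitted stop at its left end, around (385,187). The bottle is at (241,133) and the terminal at (227,168).

Run:
```python
from h import *
np.set_printoptions(precision=4,suppress=True)
b=cv2.imread("pics/t0.png")
for n,p,z in [("stand",(253,203),.016),("stopTop",(251,199),.066),("bottle",(238,125),.1),("term",(227,169),.01)]: print(n,onz("top",*p,z))
P=[onz("top",*p,.01) for p in [(357,174),(460,153),(469,198),(369,220)]]
print(P,np.mean(P,0)); d=(P[0]-P[1]+P[3]-P[2]);print(np.degrees(np.arctan2(d[1],d[0])))
cr=lambda x,y,w,h,s:cv2.resize(b[y:y+h,x:x+w],None,fx=s,fy=s,interpolation=cv2.INTER_CUBIC)
cv2.imwrite("pics/t0c.png",np.hstack([cr(225,175,60,60,6),cr(350,146,72,60,6)]))
```

```text
stand [0.537  0.2308 0.016 ]
stopTop [0.5378 0.2273 0.066 ]
bottle [0.6982 0.2587 0.1   ]
term [0.62   0.2987 0.01  ]
[array([ 0.6144, -0.0161,  0.01  ]), array([ 0.673 , -0.2692,  0.01  ]), array([ 0.561 , -0.2857,  0.01  ]), array([ 0.5029, -0.0448,  0.01  ])] [ 0.5878 -0.154   0.01  ]
103.29219940137901
```

View pics/t0c.png

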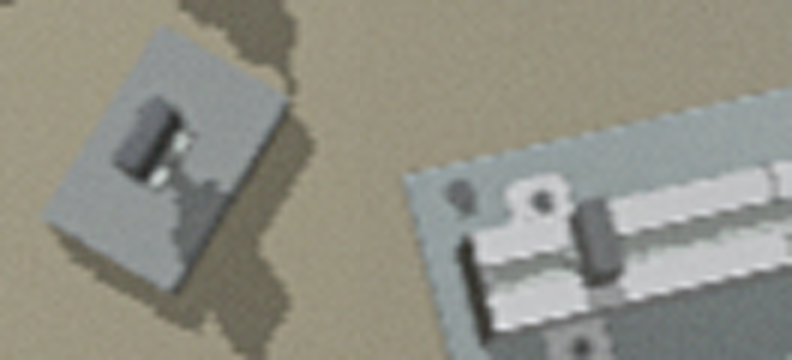

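>>> send_rows:
  commands:
    - {"slide":[1.07,2.31,0],"turn":[0,0,3.7]}
    - {"slide":[1.07,2.31,0],"turn":[0,0,3.7]}
    - {"slide":[1.07,2.31,0],"turn":[0,0,3.7]}
    - {"slide":[1.07,2.31,0],"turn":[0,0,3.7]}
    - {"slide":[1.07,2.31,0],"turn":[0,0,3.7]}
    - {"slide":[1.07,2.31,0],"turn":[0,0,3.7]}
    - {"slide":[1.07,2.31,0],"turn":[0,0,3.7]}
    - {"slide":[1.07,2.31,0],"turn":[0,0,3.7]}
    - {"slide":[1.07,2.31,0],"turn":[0,0,3.7]}
    - {"slide":[1.07,2.31,0],"turn":[0,0,3.7]}
    - {"slide":[1.07,2.31,0],"turn":[0,0,3.7]}
    - {"slide":[1.07,2.31,0],"turn":[0,0,3.7]}

```text
time_s: 1.1
position: [0.2812, -0.3275, 0.2222]
orientation: [-2.738, -1.54, -0.0]
ft_force: [1.4, 0.2, -0.7]
finger_gap: 1.003
```

>>> send_rows:
  commands:
    - {"slide":[1.07,2.31,0],"turn":[0,0,3.7]}
    - {"slide":[1.07,2.31,0],"turn":[0,0,3.7]}
    - {"slide":[1.07,2.31,0],"turn":[0,0,3.7]}
    - {"slide":[1.07,2.31,0],"turn":[0,0,3.7]}
    - {"slide":[1.07,2.31,0],"turn":[0,0,3.7]}
    - {"slide":[1.07,2.31,0],"turn":[0,0,3.7]}
    - {"slide":[1.07,2.31,0],"turn":[0,0,3.7]}
    - {"slide":[1.07,2.31,0],"turn":[0,0,3.7]}
    - {"slide":[1.07,2.31,0],"turn":[0,0,3.7]}
    - {"slide":[1.07,2.31,0],"turn":[0,0,3.7]}
    - {"slide":[1.07,2.31,0],"turn":[0,0,3.7]}
    - {"slide":[1.07,2.31,0],"turn":[0,0,3.7]}

```text
time_s: 2.1
position: [0.4096, -0.0503, 0.2223]
orientation: [-1.953, -2.461, 0.0]
ft_force: [1.6, -0.1, 0.2]
finger_gap: 0.999
```

>>> send_rows:
  commands:
    - {"slide":[1.07,2.31,0],"turn":[0,0,3.7]}
    - {"slide":[1.07,2.31,0],"turn":[0,0,3.7]}
    - {"slide":[1.07,2.31,0],"turn":[0,0,3.7]}
    - {"slide":[1.07,2.31,0],"turn":[0,0,3.7]}
    - {"slide":[1.07,2.31,0],"turn":[0,0,3.7]}
    - {"slide":[1.07,2.31,0],"turn":[0,0,3.7]}
    - {"slide":[1.07,2.31,0],"turn":[0,0,3.7]}
    - {"slide":[1.07,2.31,0],"turn":[0,0,3.7]}
    - {"slide":[1.07,2.31,0],"turn":[0,0,3.7]}
    - {"slide":[1.07,2.31,0],"turn":[0,0,3.7]}
    - {"slide":[1.07,2.31,0],"turn":[0,0,3.7]}
    - {"slide":[1.07,2.31,0],"turn":[0,0,3.7]}
    - {"slide":[0,0,0],"turn":[0,0,0]}

```text
invalid input
```

>>> send_rows:
  commands:
    - {"slide":[1.16,2.52,0],"turn":[0,0,4.0]}
    - {"slide":[1.16,2.52,0],"turn":[0,0,4.0]}
    - {"slide":[1.16,2.52,0],"turn":[0,0,4.0]}
    - {"slide":[1.16,2.52,0],"turn":[0,0,4.0]}
    - {"slide":[1.16,2.52,0],"turn":[0,0,4.0]}
    - {"slide":[1.16,2.52,0],"turn":[0,0,4.0]}
    - {"slide":[1.16,2.52,0],"turn":[0,0,4.0]}
    - {"slide":[1.16,2.52,0],"turn":[0,0,4.0]}
    - {"slide":[1.16,2.52,0],"turn":[0,0,4.0]}
    - {"slide":[1.16,2.52,0],"turn":[0,0,4.0]}
    - {"slide":[1.16,2.52,0],"turn":[0,0,4.0]}
    - {"slide":[0,0,0],"turn":[0,0,0]}

```text
time_s: 3.1
position: [0.5378, 0.2293, 0.2217]
orientation: [-0.884, -3.014, -0.002]
ft_force: [-0.6, -1.6, -0.7]
finger_gap: 0.998
```

Run:
```python
from h import *
o=get_obs(); save("wrist","w1.png"); print(o["position"],o["orientation"]); import pickle; pickle.dump(o,open("o1.pkl","wb"))
```

```text
[0.53777954 0.22925024 0.22172259] [-8.84399861e-01 -3.01375601e+00 -2.27005858e-03]
```

View pics/w1.png

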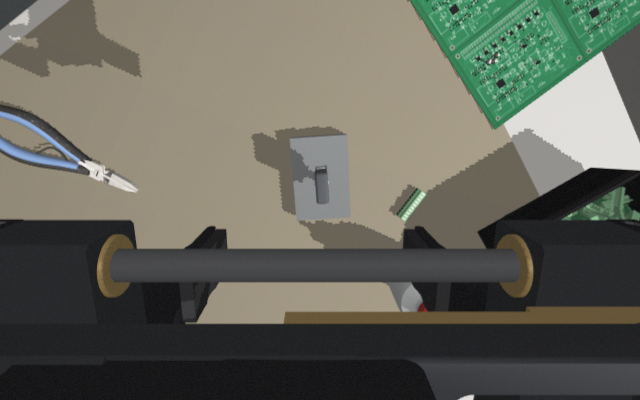

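Run:
```python
from h import *
import pickle
np.set_printoptions(precision=4,suppress=True)
o=pickle.load(open("o1.pkl","rb")); im=cv2.imread("pics/w1.png")
for n,pts,z in [("stand",[(290,138),(346,134),(351,216),(297,220)],.016)]:
    P=np.array([onz("wrist",*p,z,o) for p in pts]); print(P,P.mean(0)); d=P[0]-P[3]+P[1]-P[2]; print(np.degrees(np.arctan2(d[1],d[0])))
for p in [(322,170),(322,187)]: print(onz("wrist",*p,.066,o))
g=cv2.resize(im[125:230,280:360],None,fx=5,fy=5,interpolation=cv2.INTER_CUBIC); cv2.imwrite("pics/w1c.png",g)
```

```text
[[0.4917 0.2288 0.016 ]
 [0.5198 0.28   0.016 ]
 [0.5986 0.2382 0.016 ]
 [0.5702 0.1857 0.016 ]] [0.5451 0.2332 0.016 ]
151.6445587048539
[0.5307 0.2422 0.066 ]
[0.5442 0.2336 0.066 ]
```

View pics/w1c.png

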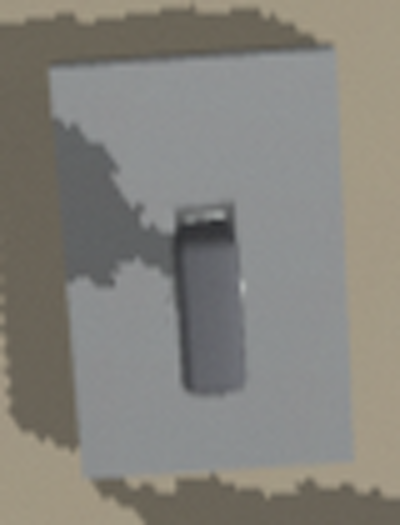

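The bar centre is at about (322.6,188), which gives (0.545,0.2335). The stand centre agrees, so I descend.

>>> send_rows:
  commands:
    - {"slide":[0.072,0.042,-1.5],"turn":[0,0,0.3]}
    - {"slide":[0.072,0.042,-1.5],"turn":[0,0,0.3]}
    - {"slide":[0.072,0.042,-1.5],"turn":[0,0,0.3]}
    - {"slide":[0.072,0.042,-1.5],"turn":[0,0,0.3]}
    - {"slide":[0.072,0.042,-1.5],"turn":[0,0,0.3]}
    - {"slide":[0.072,0.042,-1.5],"turn":[0,0,0.3]}
    - {"slide":[0.072,0.042,-1.5],"turn":[0,0,0.3]}
    - {"slide":[0.072,0.042,-1.5],"turn":[0,0,0.3]}
    - {"slide":[0.072,0.042,-1.0],"turn":[0,0,0.3]}
    - {"slide":[0.072,0.042,-1.0],"turn":[0,0,0.3]}
    - {"slide":[0,0,0],"turn":[0,0,0]}
    - {"slide":[0,0,0],"turn":[0,0,0]}

```text
time_s: 4.15
position: [0.5439, 0.2293, 0.0822]
orientation: [-0.815, -3.033, 0.001]
ft_force: [-0.1, 0.6, -0.4]
finger_gap: 1.002
```

Run:
```python
from h import *
import pickle
o=get_obs(); im=save("wrist","w2.png"); print(o["position"],o["orientation"]); pickle.dump(o,open("o2.pkl","wb"))
```

```text
[0.54394433 0.22930395 0.08222447] [-8.15442445e-01 -3.03298062e+00  1.00641681e-03]
```

View pics/w2.png

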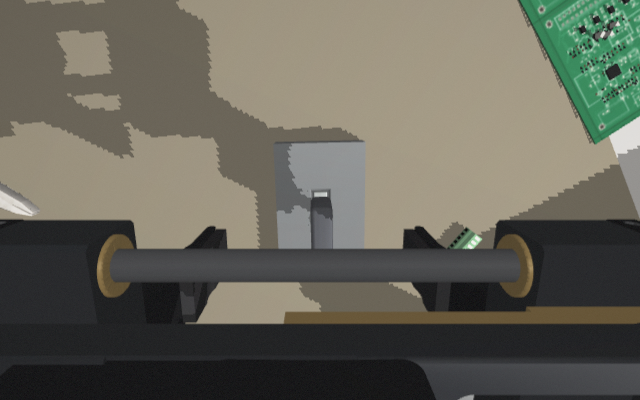

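Run:
```python
from h import *
import pickle
np.set_printoptions(precision=4,suppress=True)
o=pickle.load(open("o2.pkl","rb"))
Rt=R.from_rotvec(o["orientation"]).as_matrix()
im=cv2.imread("pics/w2.png").astype(int)
for v in (205,215,225,235): print(v, im[v,300:345].sum(1)//3)
for p,z in [((311,225),.066),((332,225),.066),((311,204),.066),((332,204),.066),((321,199),.066),((276,142),.016),((364,141),.016)]:
    w=onz("wrist",*p,z,o); print(p,w,Rt.T@(w-o["position"]))
print("toolx yaw",np.degrees(np.arctan2(Rt[1,0],Rt[0,0])))
```

```text
205 [100  95  96  95  97  96  96  94  97  96  83  55  50  56  55  58  56  56
  58  57  55  58  57  58  55  57  57  57  57  57  59  85 138 143 144 144
 143 143 145 144 144 144 145 144 146]
215 [142 142 142 144 143 143 145 143 143 129  85  63  68  81  92  98  96  98
  99 101 102 103 102  89  72  71  72  71  72  70  69  67  76 139 144 144
 143 144 144 145 143 144 145 144 145]
225 [143 140 142 142 142 142 143 142 124 141 122  69  67  77  87  98  98  97
  99 102 102 103 104 104 104 105 106 108 109 110 114 116 107 139 144 143
 142 144 144 144 144 146 146 144 145]
235 [142 143 143 143 143 143 142 143 143 143 142  74  62  74  87  99 100  99
 100 101 103 104 103 104 105 106 109 109 110 111 113 116 108 141 144 144
 144 144 145 144 144 143 143 144 144]
(311, 225) [0.5378 0.2304 0.066 ] [ 0.0059 -0.0021  0.0162]
(332, 225) [0.5435 0.2402 0.066 ] [0.0059 0.0092 0.0162]
(311, 204) [0.5277 0.2363 0.066 ] [ 0.0175 -0.0021  0.0162]
(332, 204) [0.5333 0.2459 0.066 ] [0.0175 0.009  0.0162]
(321, 199) [0.528  0.2422 0.066 ] [0.0202 0.0032 0.0162]
(276, 142) [0.4916 0.2305 0.016 ] [ 0.0458 -0.0251  0.0663]
(364, 141) [0.5197 0.2802 0.016 ] [0.0464 0.0319 0.0662]
toolx yaw 149.9027919909114
```

>>> send_rows:
  commands:
    - {"slide":[0.13,0.125,0],"turn":[0,0,0]}
    - {"slide":[0.13,0.125,0],"turn":[0,0,0]}
    - {"slide":[0,0,-0.7],"turn":[0,0,0]}
    - {"slide":[0,0,-0.7],"turn":[0,0,0]}
    - {"slide":[0,0,-0.7],"turn":[0,0,0]}
    - {"slide":[0,0,-0.7],"turn":[0,0,0]}
    - {"slide":[0,0,-0.6],"turn":[0,0,0]}
    - {"slide":[0,0,-0.5],"turn":[0,0,0]}
    - {"slide":[0,0,-0.3],"turn":[0,0,0]}
    - {"slide":[0,0,0],"turn":[0,0,0]}
    - {"slide":[0,0,0],"turn":[0,0,0]}

```text
time_s: 5.12
position: [0.5468, 0.2322, 0.0404]
orientation: [-0.815, -3.034, 0.0]
ft_force: [-0.1, -0.1, -0.6]
finger_gap: 1.001
```

>>> send_rows:
  commands:
    - {"slide":[0,0,0],"turn":[0,0,0]}
    - {"slide":[0,0,0],"turn":[0,0,0]}
    - {"slide":[0,0,0],"turn":[0,0,0]}
    - {"slide":[0,0,0],"turn":[0,0,0]}
    - {"slide":[0,0,0],"turn":[0,0,0]}
    - {"slide":[0,0,0],"turn":[0,0,0]}
    - {"slide":[0,0,0],"turn":[0,0,0]}
    - {"slide":[0,0,0],"turn":[0,0,0]}
    - {"slide":[0,0,0],"turn":[0,0,0]}
    - {"slide":[0,0,0],"turn":[0,0,0]}
    - {"slide":[0,0,0],"turn":[0,0,0]}
    - {"slide":[0,0,0],"turn":[0,0,0]}
  claw: -1
  grip_force: 45

```text
time_s: 6.12
position: [0.5469, 0.2322, 0.0405]
orientation: [-0.815, -3.034, 0.0]
ft_force: [-0.2, -0.1, -0.3]
finger_gap: 0.173
```

>>> send_rows:
  commands:
    - {"slide":[0,0,0],"turn":[0,0,0]}
    - {"slide":[0,0,0],"turn":[0,0,0]}
    - {"slide":[0,0,0],"turn":[0,0,0]}
    - {"slide":[0,0,0],"turn":[0,0,0]}

```text
time_s: 6.45
position: [0.5468, 0.2323, 0.0405]
orientation: [-0.815, -3.034, 0.0]
ft_force: [0.2, -0.6, -0.8]
finger_gap: 0.133
```

>>> send_rows:
  commands:
    - {"slide":[0,0,0.5],"turn":[0,0,0]}
    - {"slide":[0,0,1],"turn":[0,0,0]}
    - {"slide":[0,0,1.6],"turn":[0,0,0]}
    - {"slide":[0,0,1.6],"turn":[0,0,0]}
    - {"slide":[0,0,1.6],"turn":[0,0,0]}
    - {"slide":[0,0,1.6],"turn":[0,0,0]}
    - {"slide":[0,0,1.6],"turn":[0,0,0]}
    - {"slide":[0,0,1.6],"turn":[0,0,0]}
    - {"slide":[0,0,1.6],"turn":[0,0,0]}
    - {"slide":[0,0,1.6],"turn":[0,0,0]}
    - {"slide":[0,0,1.6],"turn":[0,0,0]}
    - {"slide":[0,0,1.6],"turn":[0,0,0]}

```text
time_s: 7.45
position: [0.5468, 0.2322, 0.2174]
orientation: [0.814, 3.033, 0.001]
ft_force: [-0.1, -0.2, -0.9]
finger_gap: 0.127
```

>>> send_rows:
  commands:
    - {"slide":[0.24,-1.9,0],"turn":[0,0,-1.95]}
    - {"slide":[0.24,-1.9,0],"turn":[0,0,-1.95]}
    - {"slide":[0.24,-1.9,0],"turn":[0,0,-1.95]}
    - {"slide":[0.24,-1.9,0],"turn":[0,0,-1.95]}
    - {"slide":[0.24,-1.9,0],"turn":[0,0,-1.95]}
    - {"slide":[0.24,-1.9,0],"turn":[0,0,-1.95]}
    - {"slide":[0.24,-1.9,0],"turn":[0,0,-1.95]}
    - {"slide":[0.24,-1.9,0],"turn":[0,0,-1.95]}
    - {"slide":[0.24,-1.9,0],"turn":[0,0,-1.95]}
    - {"slide":[0.24,-1.9,0],"turn":[0,0,-1.95]}
    - {"slide":[0.24,-1.9,0],"turn":[0,0,-1.95]}
    - {"slide":[0.24,-1.9,0],"turn":[0,0,-1.95]}

```text
time_s: 8.45
position: [0.5757, 0.0033, 0.2166]
orientation: [1.415, 2.804, 0.0]
ft_force: [0.7, -0.0, 0.0]
finger_gap: 0.13
```

>>> send_rows:
  commands:
    - {"slide":[0.24,-1.9,0],"turn":[0,0,-1.95]}
    - {"slide":[0.24,-1.9,0],"turn":[0,0,-1.95]}
    - {"slide":[0.24,-1.9,0],"turn":[0,0,-1.95]}
    - {"slide":[0.24,-1.9,0],"turn":[0,0,-1.95]}
    - {"slide":[0.24,-1.9,0],"turn":[0,0,-1.95]}
    - {"slide":[0.24,-1.9,0],"turn":[0,0,-1.95]}
    - {"slide":[0.24,-1.9,0],"turn":[0,0,-1.95]}
    - {"slide":[0.24,-1.9,0],"turn":[0,0,-1.95]}
    - {"slide":[0.24,-1.9,0],"turn":[0,0,-1.95]}
    - {"slide":[0.24,-1.9,0],"turn":[0,0,-1.95]}
    - {"slide":[0.24,-1.9,0],"turn":[0,0,-1.95]}
    - {"slide":[0.24,-1.9,0],"turn":[0,0,-1.95]}

```text
time_s: 9.45
position: [0.6045, -0.2247, 0.2166]
orientation: [1.954, 2.459, 0.0]
ft_force: [0.1, -0.2, -1.0]
finger_gap: 0.139
```

>>> send_rows:
  commands:
    - {"slide":[0,0,0],"turn":[0,0,0]}
    - {"slide":[0,0,0],"turn":[0,0,0]}
    - {"slide":[0,0,0],"turn":[0,0,0]}
    - {"slide":[0,0,0],"turn":[0,0,0]}

```text
time_s: 9.78
position: [0.6045, -0.2228, 0.2159]
orientation: [-1.951, -2.462, -0.0]
ft_force: [-0.1, -0.3, -0.8]
finger_gap: 0.128
```

Run:
```python
from h import *
import pickle
o=get_obs(); im=save("wrist","w3.png"); print(o["position"],o["orientation"],o["finger_gap"]); pickle.dump(o,open("o3.pkl","wb"))
```

```text
[ 0.60446818 -0.22280808  0.21587686] [-1.95115454e+00 -2.46211755e+00 -4.74772259e-04] 0.12785027473361318
```

View pics/w3.png

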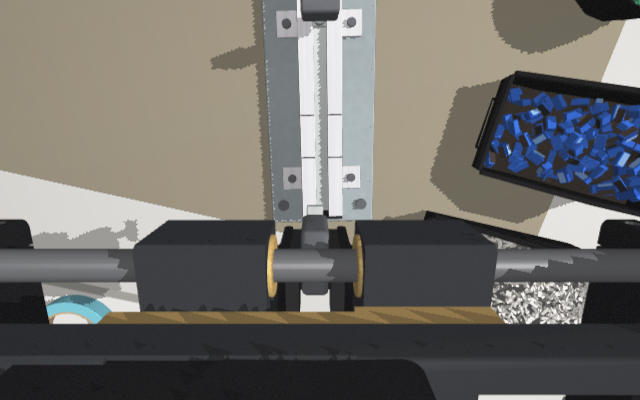

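The scribed marks show at rows 115 and 157, with the slot at columns ~315–328 and the fitted stop at the top around (320,10). I measure these more finely.

Run:
```python
from h import *
import pickle
np.set_printoptions(precision=4,suppress=True)
o=pickle.load(open("o3.pkl","rb"))
Rt=R.from_rotvec(o["orientation"]).as_matrix()
im=cv2.imread("pics/w3.png").astype(int).sum(2)//3
for v in (70,90,105,130,145,170,190): print(v, im[v-1:v+2,290:352].mean(0).astype(int))
print(im[100:170,306:312].mean(1).astype(int)); print(im[100:170,333:339].mean(1).astype(int))
big=cv2.resize(cv2.imread("pics/w3.png")[90:225,255:385],None,fx=4.4,fy=4.4,interpolation=cv2.INTER_CUBIC); cv2.imwrite("pics/w3c.png",big)
```

```text
70 [121 121 122 121 121 121 123 122 128 236 236 233 234 236 237 237 236 233
 234 236 236 236 236 232 223 221 221 208 193 185 159 157 157 155 154 155
 131 221 236 233 233 234 236 237 237 234 233 234 236 235 235 241 190 175
 175 175 175 176 176 177 176 175]
90 [122 123 121 122 121 121 120 120 121 200 233 233 232 233 236 236 235 234
 234 235 237 235 235 240 222 220 219 219 186 166 153 152 154 152 151 152
 145 192 233 233 231 233 235 236 235 234 232 234 236 235 235 241 193 176
 178 178 178 179 179 179 181 180]
105 [122 121 121 121 121 121 120 120 120 126 235 234 232 231 235 235 235 234
 233 235 236 236 234 234 223 218 216 216 209 181 153 149 151 149 148 149
 150 150 230 233 232 231 235 234 234 234 234 234 236 235 234 235 190 179
 179 180 181 182 182 183 182 182]
130 [119 118 119 118 118 117 119 118 119 120 144 230 233 232 232 235 234 235
 235 236 236 237 235 234 239 219 215 214 213 187 150 146 146 146 145 146
 146 132 233 234 232 231 234 234 234 235 235 236 237 235 233 234 165 178
 182 183 183 183 182 181 181 181]
145 [117 119 119 119 118 119 118 119 118 119 116 230 234 232 232 234 234 2
[... 566 characters left out ...]
192 146 140 140 139 138
 141 139 152 230 232 230 232 233 232 235 235 237 237 236 234 233 178 179
 181 182 182 181 173 182 180 181]
[234 235 235 235 235 235 234 235 234 235 235 235 235 235 196 120 209 235
 235 235 235 235 235 235 235 235 235 235 235 235 235 235 236 235 235 235
 235 236 236 235 236 236 236 235 236 236 236 236 235 236 236 236 236 236
 236 236 214 129 194 236 236 235 235 235 236 236 235 235 235 236]
[234 234 234 234 235 234 235 234 234 234 234 234 234 211 126 190 235 235
 234 234 235 234 235 235 235 235 235 235 234 235 235 235 235 235 235 235
 235 235 235 235 235 235 235 235 236 235 235 235 235 235 235 236 236 235
 235 236 196 148 222 236 236 236 235 236 236 236 235 235 235 236]
```

View pics/w3c.png

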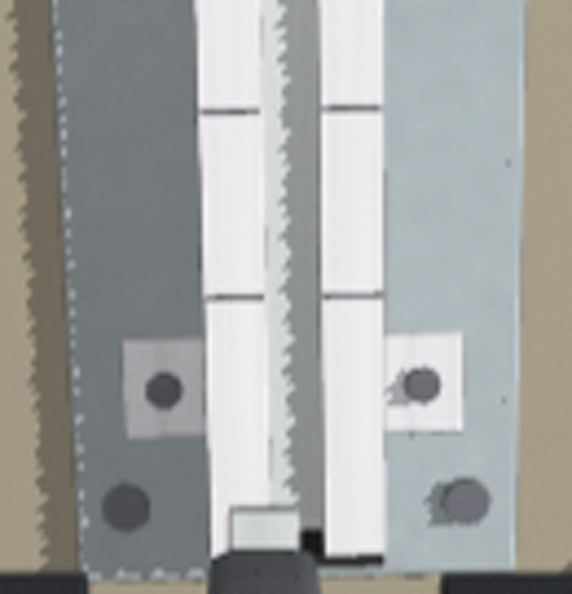

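Run:
```python
from h import *
import pickle
np.set_printoptions(precision=4,suppress=True)
o=pickle.load(open("o3.pkl","rb"))
Rt=R.from_rotvec(o["orientation"]).as_matrix()
w=lambda u,v,z=.04:onz("wrist",u,v,z,o)
C=np.array([(w(a,v)+w(b,v))/2 for v,a,b in [(70,313.8,327),(90,314,327.2),(105,314.3,327.8),(130,314.8,327.9),(145,315.2,328),(170,315.9,328.3),(190,316.2,328.6)]])
vx,vy,x0,y0=cv2.fitLine(C[:,:2].astype(np.float32),cv2.DIST_L2,0,.01,.01).ravel()
if vy<0: vx,vy=-vx,-vy
print("yaw",np.degrees(np.arctan2(vy,vx)),"tool x yaw",np.degrees(np.arctan2(Rt[1,0],Rt[0,0])))
print("outer",[np.linalg.norm(w(300.4,130)-w(342,130)),np.linalg.norm(w(314.8,130)-w(327.9,130))])
M=np.array([w(309,115),w(336,114.2),w(309,157),w(336,156.8)]); m=M.mean(0); d=np.array([vx,vy])
print("mark dist",(M[0]+M[1]-M[2]-M[3])/2@np.array([vx,vy,0]))
s=np.array([x0,y0])+d*((m[:2]-[x0,y0])@d); print("station on slot",s,m)
print("stop pix in tool: bar end"); 
for u in (305,326): t=onz("wrist",u,220,o["position"][2]+.027,o); print(Rt.T@(t-o["position"]))
print("delta to go",s-o["position"][:2])
```

```text
yaw 104.449486 tool x yaw 103.20845676198547
outer [np.float64(0.03960346312144309), np.float64(0.012471296868742173)]
mark dist 0.039883184008497385
station on slot [ 0.6015 -0.1799] [ 0.6024 -0.1797  0.04  ]
stop pix in tool: bar end
[ 0.0223 -0.0038 -0.027 ]
[ 0.0223  0.0047 -0.027 ]
delta to go [-0.003   0.0429]
```

>>> send_rows:
  commands:
    - {"slide":[-0.025,0.41,-0.5],"turn":[0,0,0.12]}
    - {"slide":[-0.025,0.41,-1.2],"turn":[0,0,0.12]}
    - {"slide":[-0.025,0.41,-1.6],"turn":[0,0,0.12]}
    - {"slide":[-0.025,0.41,-1.6],"turn":[0,0,0.12]}
    - {"slide":[-0.025,0.41,-1.6],"turn":[0,0,0.12]}
    - {"slide":[-0.025,0.41,-1.6],"turn":[0,0,0.12]}
    - {"slide":[-0.025,0.41,-1.6],"turn":[0,0,0.12]}
    - {"slide":[-0.025,0.41,-1.6],"turn":[0,0,0.12]}
    - {"slide":[-0.025,0.41,-1.2],"turn":[0,0,0.12]}
    - {"slide":[-0.025,0.41,-0.7],"turn":[0,0,0.12]}
    - {"slide":[0,0,-0.2],"turn":[0,0,0]}
    - {"slide":[0,0,0],"turn":[0,0,0]}

```text
time_s: 10.83
position: [0.6017, -0.1822, 0.0809]
orientation: [-1.925, -2.481, 0.0]
ft_force: [0.6, -0.4, 0.0]
finger_gap: 0.134
```

Run:
```python
from h import *
import pickle
o=get_obs(); im=save("wrist","w4.png"); s=cams.grab_frame("scene"); print(o["position"],o["orientation"],o["ft_force"]); pickle.dump(o,open("o4.pkl","wb"))
a=cv2.resize(im[120:260,240:390],None,fx=2.8,fy=2.8,interpolation=cv2.INTER_CUBIC); b=cv2.resize(s[215:345,320:450],(392,392),interpolation=cv2.INTER_CUBIC)
cv2.imwrite("pics/c4.png",np.hstack([a[:392],b])[:,:,::-1])
```

```text
[ 0.60165729 -0.18215408  0.08088403] [-1.92524321e+00 -2.48120539e+00  4.88589948e-04] [ 0.55581511 -0.38250631  0.01272973]
```

View pics/c4.png

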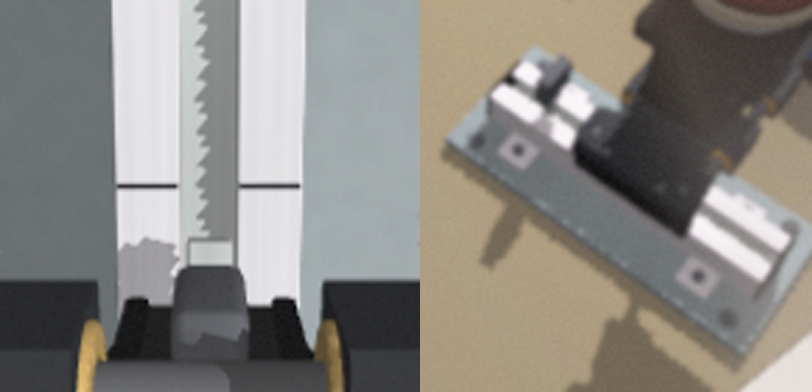

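The foot is centred over the slot to within about 0.5 mm, so I descend gently.

>>> send_rows:
  commands:
    - {"slide":[0,0,-0.2],"turn":[0,0,0]}
    - {"slide":[0,0,-0.2],"turn":[0,0,0]}
    - {"slide":[0,0,-0.2],"turn":[0,0,0]}
    - {"slide":[0,0,-0.2],"turn":[0,0,0]}
    - {"slide":[0,0,-0.1],"turn":[0,0,0]}
    - {"slide":[0,0,-0.1],"turn":[0,0,0]}
    - {"slide":[0,0,-0.1],"turn":[0,0,0]}
    - {"slide":[0,0,0],"turn":[0,0,0]}

```text
time_s: 11.6
position: [0.6018, -0.1827, 0.0702]
orientation: [-1.927, -2.481, 0.0]
ft_force: [0.3, -0.3, -0.7]
finger_gap: 0.133
```

>>> send_rows:
  commands:
    - {"slide":[0,0,-0.05],"turn":[0,0,0]}
    - {"slide":[0,0,-0.05],"turn":[0,0,0]}
    - {"slide":[0,0,-0.05],"turn":[0,0,0]}
    - {"slide":[0,0,0],"turn":[0,0,0]}

```text
time_s: 11.93
position: [0.6019, -0.1827, 0.0689]
orientation: [-1.927, -2.481, 0.0]
ft_force: [0.1, 0.4, -1.5]
finger_gap: 0.133
```

>>> send_rows:
  commands:
    - {"slide":[0,0,-0.1],"turn":[0,0,0]}
    - {"slide":[0,0,-0.1],"turn":[0,0,0]}
    - {"slide":[0,0,-0.1],"turn":[0,0,0]}
    - {"slide":[0,0,-0.1],"turn":[0,0,0]}
    - {"slide":[0,0,0],"turn":[0,0,0]}
    - {"slide":[0,0,0],"turn":[0,0,0]}

```text
time_s: 12.43
position: [0.6019, -0.1827, 0.0649]
orientation: [-1.927, -2.481, 0.0]
ft_force: [0.2, 0.3, -0.9]
finger_gap: 0.128
```

>>> send_rows:
  commands:
    - {"slide":[0,0,-0.1],"turn":[0,0,0]}
    - {"slide":[0,0,-0.1],"turn":[0,0,0]}
    - {"slide":[0,0,-0.1],"turn":[0,0,0]}
    - {"slide":[0,0,0],"turn":[0,0,0]}

```text
time_s: 12.77
position: [0.6022, -0.1828, 0.0625]
orientation: [1.926, 2.481, 0.0]
ft_force: [-2.1, 1.2, 3.7]
finger_gap: 0.133
```

>>> send_rows:
  commands:
    - {"slide":[0,0,-0.1],"turn":[0,0,0]}
    - {"slide":[0,0,-0.1],"turn":[0,0,0]}
    - {"slide":[0,0,-0.1],"turn":[0,0,0]}
    - {"slide":[0,0,0],"turn":[0,0,0]}

```text
time_s: 13.1
position: [0.6023, -0.1829, 0.0598]
orientation: [1.926, 2.481, 0.0]
ft_force: [-3.0, 0.9, 6.7]
finger_gap: 0.133
```

>>> send_rows:
  commands:
    - {"slide":[0,0,-0.1],"turn":[0,0,0]}
    - {"slide":[0,0,-0.07],"turn":[0,0,0]}
    - {"slide":[0,0,0],"turn":[0,0,0]}

```text
time_s: 13.35
position: [0.6023, -0.1829, 0.0584]
orientation: [1.926, 2.481, 0.0]
ft_force: [-2.6, 1.3, 9.7]
finger_gap: 0.132
```

>>> send_rows:
  commands:
    - {"slide":[-0.05,-0.01,0],"turn":[0,0,0]}
    - {"slide":[-0.05,-0.01,0],"turn":[0,0,0]}
    - {"slide":[0,0,0],"turn":[0,0,0]}

```text
time_s: 13.6
position: [0.6022, -0.183, 0.0589]
orientation: [1.926, 2.48, 0.002]
ft_force: [-1.5, 3.1, 8.6]
finger_gap: 0.135
```

>>> send_rows:
  commands:
    - {"slide":[0,0,0],"turn":[0,0,0]}
    - {"slide":[0,0,0],"turn":[0,0,0]}
    - {"slide":[0,0,0],"turn":[0,0,0]}

```text
time_s: 13.85
position: [0.6022, -0.183, 0.0589]
orientation: [1.925, 2.48, 0.002]
ft_force: [-1.4, 2.6, 8.9]
finger_gap: 0.135
```

Run:
```python
from h import *
o=get_obs(); print(o["position"],o["orientation"],o["ft_force"],o["torque"])
```

```text
[ 0.60215788 -0.18295381  0.05892411] [1.92546429e+00 2.47968941e+00 1.99334904e-03] [-1.44593006  2.58881015  8.87588817] [0.46842421 0.16965807 0.04999804]
```

>>> send_rows:
  commands:
    - {"slide":[-0.013,0.008,-0.02],"turn":[0,0,-4]}
    - {"slide":[-0.013,0.008,-0.02],"turn":[0,0,-4]}
    - {"slide":[-0.013,0.008,-0.02],"turn":[0,0,-4]}
    - {"slide":[-0.013,0.008,0],"turn":[0,0,-4]}
    - {"slide":[-0.013,0.008,0],"turn":[0,0,-4]}

```text
time_s: 14.27
position: [0.6022, -0.1834, 0.0588]
orientation: [2.329, 2.102, 0.003]
ft_force: [0.2, -0.4, 8.5]
finger_gap: 0.133
```

>>> send_rows:
  commands:
    - {"slide":[-0.013,0.008,0],"turn":[0,0,-4]}
    - {"slide":[-0.013,0.008,0],"turn":[0,0,-4]}
    - {"slide":[-0.013,0.008,0],"turn":[0,0,-4]}
    - {"slide":[-0.013,0.008,0],"turn":[0,0,-4]}
    - {"slide":[-0.013,0.008,0],"turn":[0,0,-4]}
    - {"slide":[-0.013,0.008,0],"turn":[0,0,-4]}

```text
time_s: 14.77
position: [0.6015, -0.183, 0.0588]
orientation: [2.715, 1.572, 0.004]
ft_force: [-0.9, -0.2, 8.8]
finger_gap: 0.136
```

Run:
```python
from h import *
o=get_obs(); print(o["position"],o["orientation"],o["ft_force"],o["torque"],o["finger_gap"]); save("wrist","w5.png")
```

```text
[ 0.60147909 -0.1829852   0.05884668] [2.71545074 1.5722557  0.00429024] [-0.87698418 -0.22821273  8.81267754] [-0.0075707  -0.06595299 -0.01223375] 0.13625494501337798
```

View pics/w5.png

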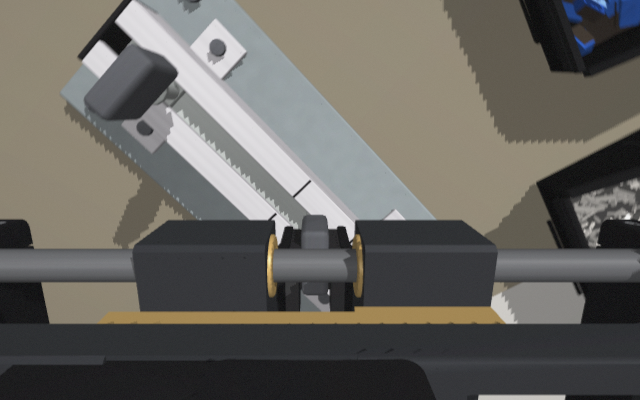

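Half turned: the bar (around 316,235) follows the jaws and the torque is nil. I finish the turn.

>>> send_rows:
  commands:
    - {"slide":[-0.011,0.005,0],"turn":[0,0,-4.15]}
    - {"slide":[-0.011,0.005,0],"turn":[0,0,-4.15]}
    - {"slide":[-0.011,0.005,0],"turn":[0,0,-4.15]}
    - {"slide":[-0.011,0.005,0],"turn":[0,0,-4.15]}
    - {"slide":[-0.011,0.005,0],"turn":[0,0,-4.15]}
    - {"slide":[-0.011,0.005,0],"turn":[0,0,-4.15]}
    - {"slide":[-0.011,0.005,0],"turn":[0,0,-4.15]}
    - {"slide":[-0.011,0.005,0],"turn":[0,0,-4.15]}
    - {"slide":[-0.011,0.005,0],"turn":[0,0,-4.15]}
    - {"slide":[-0.011,0.005,0],"turn":[0,0,-4.15]}
    - {"slide":[-0.011,0.005,0],"turn":[0,0,-4.15]}

```text
time_s: 15.73
position: [0.6003, -0.1824, 0.0588]
orientation: [3.114, 0.396, 0.006]
ft_force: [-0.4, 0.0, 8.9]
finger_gap: 0.134
```

Run:
```python
from h import *
o=get_obs(); print(o["position"],o["orientation"],o["ft_force"],o["torque"],o["finger_gap"])
Rt=R.from_rotvec(o["orientation"]).as_matrix(); print(np.degrees(np.arctan2(Rt[1,0],Rt[0,0])))
```

```text
[ 0.6002963  -0.18236435  0.05883831] [3.11411038 0.39587754 0.00630242] [-0.38203155  0.03483551  8.87560863] [-0.0019627   0.02437617  0.03483718] 0.13371726807533382
14.489900782624623
```

>>> send_rows:
  commands:
    - {"slide":[0,0,0.1],"turn":[0,0,0]}
    - {"slide":[0,0,0.1],"turn":[0,0,0]}
    - {"slide":[0,0,0.1],"turn":[0,0,0]}
    - {"slide":[0,0,0.05],"turn":[0,0,0]}
    - {"slide":[0,0,0],"turn":[0,0,0]}
    - {"slide":[0,0,0],"turn":[0,0,0]}

```text
time_s: 16.23
position: [0.6001, -0.1823, 0.061]
orientation: [3.114, 0.401, 0.006]
ft_force: [5.2, -2.1, 1.0]
finger_gap: 0.133
```

>>> send_rows:
  commands:
    - {"slide":[0,0,0],"turn":[0,0,0]}
    - {"slide":[0,0,0],"turn":[0,0,0]}
    - {"slide":[0,0,0],"turn":[0,0,0]}
    - {"slide":[0,0,0],"turn":[0,0,0]}
    - {"slide":[0,0,0],"turn":[0,0,0]}
    - {"slide":[0,0,0],"turn":[0,0,0]}
    - {"slide":[0,0,0],"turn":[0,0,0]}
    - {"slide":[0,0,0],"turn":[0,0,0]}
    - {"slide":[0,0,0],"turn":[0,0,0]}
    - {"slide":[0,0,0],"turn":[0,0,0]}
  claw: 0.1

```text
time_s: 17.07
position: [0.5984, -0.1815, 0.0603]
orientation: [3.116, 0.402, 0.0]
ft_force: [0.2, -0.4, 1.0]
finger_gap: 0.545
```

Released. Now I go straight up and back along the rail's −x end, then check.

>>> send_rows:
  commands:
    - {"slide":[0,0,0.5],"turn":[0,0,0]}
    - {"slide":[0,0,1],"turn":[0,0,0]}
    - {"slide":[0,0,1.5],"turn":[0,0,0]}
    - {"slide":[0,0,1.5],"turn":[0,0,0]}
    - {"slide":[0,0,1.5],"turn":[0,0,0]}
    - {"slide":[-0.6,0,1.5],"turn":[0,0,0]}
    - {"slide":[-0.6,0,1.5],"turn":[0,0,0]}
    - {"slide":[-0.6,0,1.5],"turn":[0,0,0]}
    - {"slide":[-0.6,0,1.5],"turn":[0,0,0]}
    - {"slide":[-0.6,0,1.5],"turn":[0,0,0]}
    - {"slide":[0,0,0],"turn":[0,0,0]}
    - {"slide":[0,0,0],"turn":[0,0,0]}

```text
time_s: 18.07
position: [0.5692, -0.182, 0.1971]
orientation: [3.114, 0.401, 0.005]
ft_force: [0.4, 0.3, -0.9]
finger_gap: 0.546
```

Run:
```python
from h import *
import pickle
o=get_obs(); im=save("wrist","w6.png"); s=cams.grab_frame("scene"); print(o["position"],o["orientation"]); pickle.dump(o,open("o6.pkl","wb"))
b=cv2.resize(s[215:345,310:460],(462,400),interpolation=cv2.INTER_CUBIC)
cv2.imwrite("pics/c6.png",np.hstack([im[0:240,180:480].repeat(1,0),np.zeros((240,1,3),np.uint8),cv2.resize(b,(277,240))])[:,:,::-1])
```

```text
[ 0.56920707 -0.18195342  0.19714412] [3.11395427 0.40102033 0.00484046]
```

View pics/c6.png

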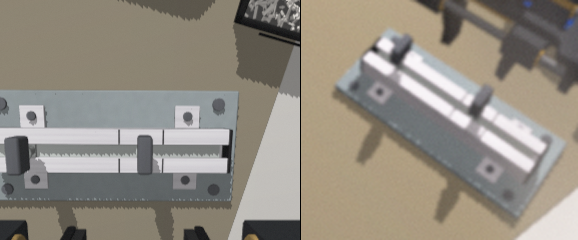

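Run:
```python
from h import *
import pickle
np.set_printoptions(precision=4,suppress=True)
o=pickle.load(open("o6.pkl","rb")); im=cv2.imread("pics/w6.png")
m=(cv2.cvtColor(im,cv2.COLOR_BGR2GRAY)<100).astype(np.uint8); m[:125]=0; m[190:]=0; m[:,:175]=0; m[:,360:]=0
m=cv2.morphologyEx(m,cv2.MORPH_OPEN,np.ones((5,5),np.uint8))
for c in cv2.findContours(m,cv2.RETR_EXTERNAL,cv2.CHAIN_APPROX_NONE)[0]:
    if cv2.contourArea(c)<150: continue
    r=cv2.minAreaRect(c); P=np.array([onz("wrist",*p,.0865,o)[:2] for p in cv2.boxPoints(r)])
    e=max([P[1]-P[0],P[2]-P[1]],key=np.linalg.norm)
    print(r,P.mean(0),np.degrees(np.arctan2(e[1],e[0]))%180,np.linalg.norm(P[1]-P[0]),np.linalg.norm(P[2]-P[1]))
    d=np.array([-.2493,.9684]); v=P.mean(0)-[.6015,-.1799]; print("along/across",v@d,v@[-d[1],d[0]])
```

```text
((325.0, 157.5), (37.0, 14.0), 90.0) [ 0.6011 -0.1825] 15.333123550703078 0.010825532498039143 0.028999986238736317
along/across -0.002429600303617918 0.001008523270112349
((198.06573486328125, 162.87535095214844), (23.03065299987793, 54.69780349731445), 6.009006023406982) [ 0.5716 -0.0871] 3.820184489975449 0.04363047654788747 0.01760641008154597
along/across 0.09727510395662223 0.005816185256456381
```

```bash
python3 -c "
from cell import robot,get_obs
print(robot.sign_off()); print(get_obs()['time_s'])"
```

```text
the job is handed in; nothing more can be done
None
the job is handed in; nothing more can be done
```

The stop is fitted, and I handed the job in at about 18 s of the 64 s allowed. I lifted it from the stand, lowered the foot into the slot, pressed the leaf with about 10 N, gave it a quarter turn and let go. The interface gave no verdict.

- **Press:** the wrist force stayed near 10 N throughout, and the leaf was about 5 mm down when I turned.
- **Last picture check:** the bar lies across the rail to within about 1° of square. It stands about 2.4 mm along from midway between the marks, and about 1 mm off the slot's centre as measured from the camera.
- **Height:** I did not measure it after letting go. The bar's apparent size, about 29 x 11 mm at the height of the fitted stop's top, fits a locked foot.
- **Clearance:** the gripper was about 0.2 m up and touching nothing. I steered clear of the bystanders but did not measure their positions again.

One reading disagreed: at the grasp, the wrist picture put the bar about 5 mm off along its length from where the stand's centre put it. I took a value near the stand's. The foot as later seen in the jaws bore that out, sitting about 2 mm off the TCP, and I allowed for that in the turn.

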